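# Lock the cover of a capsule-filler stand with its T-toggle

## Robot

A 6-joint arm with a two-finger parallel gripper is mounted at the origin on a cart in front of the work surface, level with it; the furniture and walls round the work are solid. World frame = base frame: x ahead of the robot, y to its left, z up, the work surface at z = 0. Lengths are in mm, angles in rad, forces in N, time in s.
With the tool pointing down it reaches from about 300 to 775 mm from the base axis. Payload 14.6 kg.
Tool frame: the origin (TCP) lies midway between the tips of the shut fingers; the grasp point (between the pads) lies 19 mm behind it; z points along the fingers, y is the line along which they close (so a half turn about z gives the same grasp; the last joint's range is limited). The gripper opens to 94 mm and grips with 3 to 60 N. Pads are 16 mm wide; open, the fingers measure 119 mm over their backs; the gripper's body (75 mm by 177 mm) begins 78 mm behind the grasp point.
Start: joints at [-1.258, 0.3, 1.521, -0, 1.321, -0.067], TCP at [203.896, -510.799, 205.446] pointing down, gripper open.
Joint ranges: [-3.03, 3.03], [-0.79, 2.21], [0.23, 2.52], [-1.04, 4.18], [0, 3.07], [-2.55, 2.55]. Speed limits (rad/s): [2.22, 2.22, 2.57, 3.14, 3.14, 3.14].

## Interface

Orientations are given as [roll, pitch, yaw] about the fixed x, y, z axes, in that order (R = Rz(yaw) Ry(pitch) Rx(roll)).
In Python, from cell import manip, camera gives the robot as it stands.
- The arm moves only by the tool move_arm, never from a script. Its arguments are lists of equal length, an entry for each row: "dp": the shift along the world's x, y, z in mm, a list of three; "rotation": the turn, a rotation vector about the world's x, y, z in rad, a list of three; "hand": the opening, from 0 (shut) to 1 (fully open). A call has 1 to 10 rows; each row shifts and turns the commanded pose from where the row before left it; what a row does not reach is not made up. A row lasts 1/8 s, in which the tool goes at most 62.5 mm and 10.7 degrees, less where a joint would pass 70% of its speed; a pose out of reach is approached as far as the arm can. A call with a gripper value outside its range is refused whole. The fingers move at their own pace and stop on an object; "newtons" is the grip in N (left out, the last holds). Time passes only in rows, so rows that do not move let the fingers close. It gives the time, the measured TCP pose, the force, the opening and the grip force at its end, in the units of the state.
- manip.read_state(): the state, without advancing time (a new reading comes with each control period).
- camera(name): name is "scene" or "top"; returns a dict with "image" (384x512x3 uint8, red, green, blue), "fx", "fy", "cx", "cy" (pixels), "k1" (the pictures are not rectified: a ray, as slopes to the right and down, at radius r is drawn at 1 + k1 r^2 times it, then the intrinsics apply), "R" (3x3) and "t" (3): a world point X has camera coordinates R X + t. Camera axes: x right, y down, z forward; pixel columns grow to the right and rows downward; lengths in mm; the calibration is good to about 2 mm. A picture is of the moment at which its call begins. There is no depth.
- manip.sign_off(): hands the job in; it is judged then, once.
The state is a dict: "clock": time; "joints": joint angles; "qd": joint speeds; "effort": joint torques, N m; "eef_pos": TCP position; "eef_rot": TCP orientation; "wrist_force": force on the tool from outside, world axes, zero at the start; "moment": the same for the moment, N m; "finger_gap": finger opening in mm; "finger_force": force on a finger pad.
Only numpy, scipy, OpenCV 4.12 (cv2) and the standard library are available. Lean on these libraries where they do the work, as an engineer would, in place of code of your own. Each camera call takes 0.05 s, during which the arm holds its last target. There are 200 camera calls.

## Task

Take the T-toggle out of its grey parking block and lock the cover of the capsule-filler stand with it: pass its foot bar through the narrow slot in the cover, press it down gently against the spring, give it a quarter turn and let go, so that the spring lifts the bar into the groove across the underside and the toggle stays there upright. The cover is clamped off centre, 3 to 13 mm towards the stand's +y side (its left, seen from the robot), so feel for the slot with light pressure (5 N or so); the toggle must never be pushed against the stand with more than 30 N. Leave everything else where it is.

Things in the scene. Friction and masses are not known exactly. Their poses are not given: they have to be found in the camera images.
- toggle_mid (a point): centre of the T-toggle (63 mm tall, loose, about 80 g, standing upright in the parking block at first), 31.5 mm above its underside; z up its shaft, x along its foot bar (steel, 30 mm long x 8 wide (y) x 8 high, edges rounded). Above the bar: shaft 8 mm thick and 14 mm long, then a round collar 26 mm across and 5 mm thick. Half a turn about z makes no difference
- toggle_grip (a point): point on the toggle's axis 50 mm above its underside, where to grip: upper half of the black flat-sided wing, 28 mm (x) x 12 mm thick (y) x 36 mm high (27 to 63 mm above the underside), parallel to the foot bar. Grip it across its 12 mm thickness, fingertips above the collar. Axes as toggle_mid
- toggle_foot (a point): centre of the underside of the toggle's foot bar; axes as toggle_mid
- parking_block: grey plastic block fixed to the table, 62 (x) x 44 (y) x 26 mm high, with a pocket 36 mm (x) x 13 mm (y) open at the top, floor 6 mm above the table, in which the toggle's foot bar stands loosely; origin at the centre of its underside, x along the pocket
- stand: capsule-filler stand fixed to the table: grey foot plate 120 x 120 mm, four posts and two rails carrying a cover. Origin at the centre of its underside, z up. The cover is an aluminium plate 116 mm (x) x 90 mm (y) with its top 70 mm above the table; in its middle a straight through slot 34 mm long (stand's x) and 10.5 mm wide (stand's y)
- stand_top (a point): stand's centre line at the height of the cover's top, 70 mm above the table; axes as the stand. Not the slot's middle: the cover is clamped (immovable by hand) off centre by an unknown amount: the slot's middle lies 3 to 13 mm from here towards the stand's +y (centred along x). Beside the slot the cover's top is flat and smooth
- stand_pressed (a point): point 50 mm above the table, 8 mm from the centre line along +y: height of the foot's underside when pressed right for turning (49 to 51 mm; the collar meets the cover at 48). Then turn a quarter turn, either way, so that the bar lies along the stand's y (good to 7 degrees). Below the slot is a level sprung plate, top at 58 mm when free, that yields straight down: 2.3 N + 0.86 N/mm, up to 13 mm
- stand_locked (a point): point 56 mm above the table, 8 mm from the centre line along +y: height of the foot's underside when the spring has lifted the turned bar into the cross groove under the cover (52 mm if it missed the groove). The groove is 13 mm wide, 4 mm deep, runs along the stand's y through the slot's middle; the cover is 6 mm thick over it, 10 mm beside it
- dropper: small amber dropper bottle with black cap, 32 mm wide, 78 mm tall; a bystander to be left where it is; origin at the centre of its underside
- brass_weight: brass 100 g weight with a knob, 35 mm wide, 50 mm tall; a bystander to be left where it is; origin at the centre of its underside
- white_pot: white screw-lid pot, 62 mm wide, 66 mm tall; a bystander to be left where it is; origin at the centre of its underside
- label_roll: white roll of labels, 62 mm wide, 34 mm tall; a bystander to be left where it is; origin at the centre of its underside
- scoop: cream-coloured powder scoop lying flat, 137 x 37 x 18 mm; a bystander to be left where it is; origin at the centre of its underside
- carton: small flat white carton, 52 x 84 x 30 mm; a bystander to be left where it is; origin at the centre of its underside
Not all that is in view belongs to the job. Leave any blue look-alike of the part that bears toggle_mid alone. What is shaped like the stand but pink is not meant.

How it is judged (in metres and radians):
On the way, in this order (a step that is already met when the one before it is completed fails the run):
1. the toggle is lifted out of the parking block (height (world z) of toggle_foot above 0.04 m), for 0.1 s.
2. the toggle's foot bar has been pressed down through the slot, below the cover (z of toggle_foot in the frame of stand below 0.0525 m and horizontal distance between toggle_foot and stand_locked below 0.01 m), for 0.1 s.
At the end, for the whole second after the job is handed in: the toggle stands upright in the stand (tilt under 0.1 rad), its foot bar across the slot (within 0.2 rad of the stand's y axis) and lifted into the groove (underside 54 to 59 mm above the stand's foot), within 10 mm horizontally of the point stand_locked, at rest and released (z of toggle_foot in the frame of stand between 0.054 and 0.059 m and horizontal distance between toggle_foot and stand_locked below 0.01 m and angle between the x axis of toggle_foot and the y axis of stand, either way round below 0.2 rad and angle between toggle_mid's own z axis and vertical below 0.1 rad and linear speed of toggle below 0.02 m/s); the robot touches nothing.
It fails at once if the toggle is pushed against the stand (its cover or follower) with more than 30 N (contact force between toggle and stand above 30 N).
It fails at once if a bystander is moved by more than 20 mm (distance of any of dropper, brass_weight, white_pot, label_roll, scoop, carton from where it was at the start of the episode above 0.02 m).
It also fails if it takes over 72 s, if anything falls off the work surface, if the arm or the gripper's body presses on something with over 40 N, if the wrist force passes 120 N, or if a joint passes its speed limit or range.

## Working session

There is one attempt and no reset: what is moved stays moved. The work goes in short steps, Python scripts to look and compute and a tool call to move; the robot and the scene stay as the last step left them, time stands still between calls to the robot, and variables do not carry over. Pictures are saved under pics/ and viewed, at most 10 in all, crops included, and the job is handed in when it is done.

Besides the shell and the picture viewer there is one more tool, called as name(argument=value, ...) on one line, values as JSON. move_arm: Moves the arm, as the interface text tells. Its arguments: {"type":"object","properties":{"dp":{"type":"array","items":{"type":"array","items":{"type":"number"}}},"rotation":{"type":"array","items":{"type":"array","items":{"type":"number"}}},"hand":{"type":"array","items":{"type":"number"}},"newtons":{"type":"number"}},"required":["dp","rotation","hand"]}

```bash
mkdir -p pics; ls; python3 - <<'E'
from cell import manip,camera
import cv2,json,numpy as np
for n in("scene","top"):
    c=camera(n); cv2.imwrite(f"pics/{n}0.png",cv2.resize(c["image"][:,:,::-1],(800,600)))
    cv2.imwrite(f"raw_{n}.png",c["image"][:,:,::-1])
    print(n,{k:np.round(c[k],4).tolist() for k in c if k!="image"})
print(manip.read_state())
E
```

```text
pics
scene {'fx': 430.766, 'fy': 430.766, 'cx': 249.3298, 'cy': 190.2369, 'k1': 0.0556, 'R': [[-0.6823, -0.731, -0.0065], [-0.5628, 0.5309, -0.6336], [0.4666, -0.4286, -0.7737]], 't': [271.926, 429.301, 1037.2675]}
top {'fx': 428.3043, 'fy': 428.3043, 'cx': 254.3158, 'cy': 194.5893, 'k1': -0.1349, 'R': [[0.0158, -0.9998, 0.0101], [-0.9851, -0.0173, -0.1713], [0.1714, -0.0072, -0.9852]], 't': [-136.6279, 537.0761, 1157.2502]}
{'clock': 0.1, 'joints': array([-1.25758005e+00,  3.00409522e-01,  1.52152661e+00, -1.53656037e-05,
        1.32070040e+00, -6.66240295e-02]), 'qd': array([-0.0001745 ,  0.00015789, -0.00277594,  0.00215509,  0.0001758 ,
       -0.00089798]), 'effort': array([-1.68445771e-03, -5.32649446e+01, -3.53289163e+01,  7.08098849e-02,
        2.34610919e-02, -4.09294887e-05]), 'eef_pos': array([ 203.8319388 , -510.57711609,  204.94314868]), 'eef_rot': array([-3.14055009e+00, -5.46457728e-05,  3.79844090e-01]), 'wrist_force': array([-0.72588595, -0.01326554, -0.18319139]), 'moment': array([-0.02277676,  0.00024969, -0.01608381]), 'finger_force': 0.0, 'finger_gap': 94.06841849073372}
```

View pics/scene0.png

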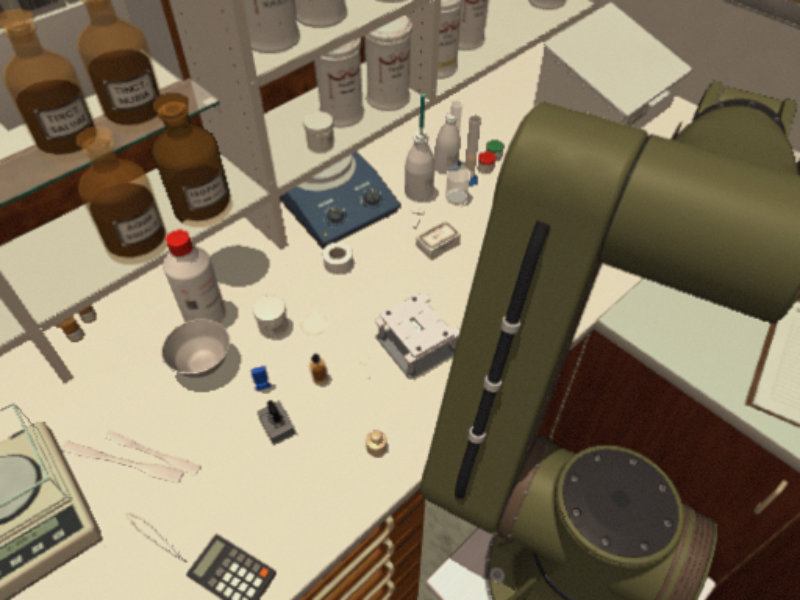

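View pics/top0.png

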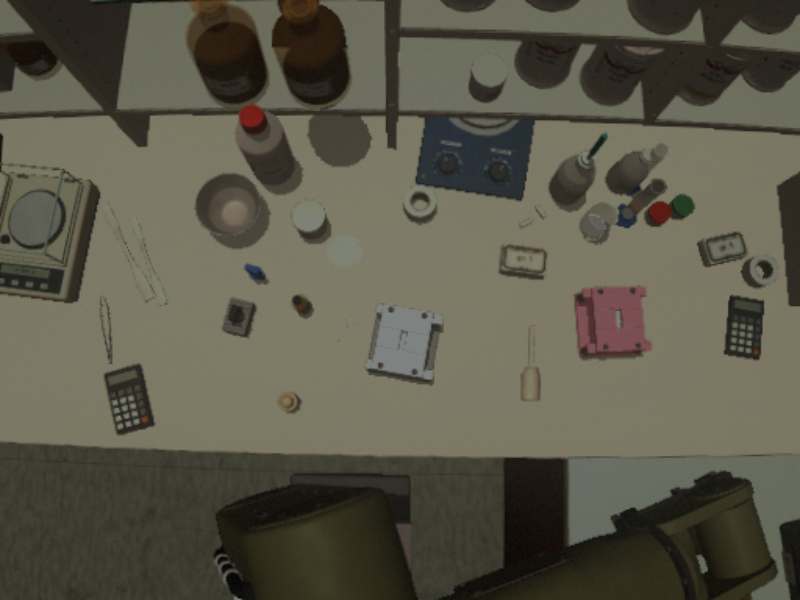

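The scene view shows the toggle in its block at about (275,415) and the stand at (415,333). In the top view they are at (238,315) and (403,342), with the blue look-alike at (255,271) and the pink stand at (612,320). Next I make enlarged crops of both and add ray helpers.

```bash
cat > h.py <<'E'
import numpy as np,cv2
from cell import manip,camera
def cam(n):
    c=camera(n); c["im"]=c["image"][:,:,::-1].copy(); return c
def ray(c,uv):
    d=np.array([(uv[0]-c["cx"])/c["fx"],(uv[1]-c["cy"])/c["fy"]]); s=d.copy()
    for _ in range(20): s=d/(1+c["k1"]*(s@s))
    R=np.array(c["R"]);t=np.array(c["t"])
    return -R.T@t, R.T@np.array([s[0],s[1],1])
def onz(c,uv,z):
    o,d=ray(c,uv); return o+d*(z-o[2])/d[2]
def proj(c,X):
    p=np.array(c["R"])@np.array(X,float)+np.array(c["t"]); s=p[:2]/p[2]; s=s*(1+c["k1"]*(s@s))
    return np.array([c["fx"]*s[0]+c["cx"],c["fy"]*s[1]+c["cy"]])
def two(a,ua,b,ub):
    (o1,d1),(o2,d2)=ray(a,ua),ray(b,ub)
    k=np.linalg.lstsq(np.c_[d1,-d2],o2-o1,rcond=None)[0]
    p,q=o1+k[0]*d1,o2+k[1]*d2; return (p+q)/2,np.linalg.norm(p-q)
def crop(c,u,v,w,h,s): # top-left u,v
    return cv2.resize(c["im"][v:v+h,u:u+w],None,fx=s,fy=s,interpolation=cv2.INTER_CUBIC)
E
python3 - <<'E'
from h import *
T=cam("top");S=cam("scene")
a=np.hstack([crop(T,132,180,50,37,8),crop(T,230,188,50,37,8)])
b=np.hstack([crop(S,155,250,50,37,8),crop(S,235,185,66,56,400/66)[:296]]) 
cv2.imwrite("pics/c1.png",np.vstack([a,b]))
print([onz(T,np.array(p)*.64,70) for p in [(403,342)]],onz(T,np.array([238,315])*.64,26))
E
```

```text
[array([ 468.11622516, -138.37641993,   70.        ])] [517.38447359 164.47144944  26.        ]
```

View pics/c1.png

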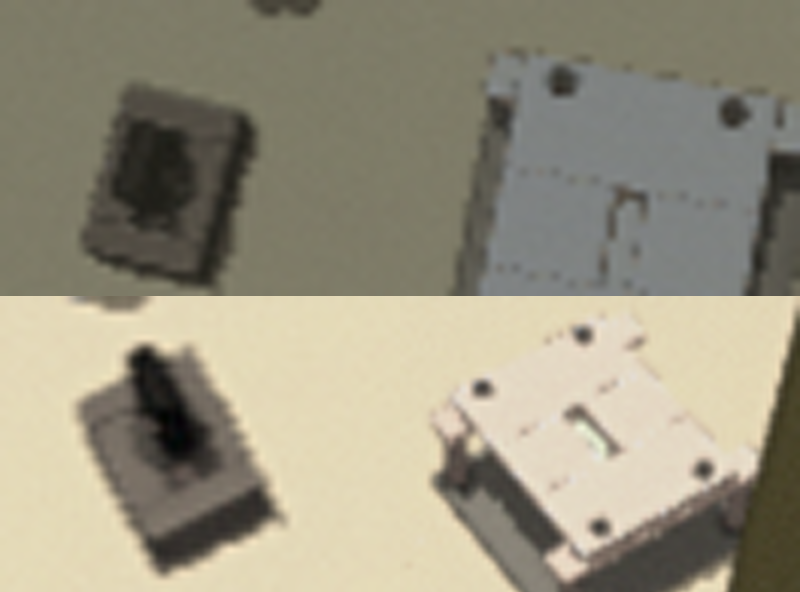

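The crops show the block (rotated, long axis near world x) and the cover with its slot, in both views. In crop pixels, the slot's far end is near (630,190) in the top view and its middle is near (594,436) in the scene view. I'll rectify both onto the known plane heights so I can read positions directly.

```bash
cat >> h.py <<'E'
def rect(c,x0,y0,z,half,s):
    """plane z, image up=+x, left=+y, s px/mm"""
    n=int(2*half*s); r,cc=np.mgrid[0:n,0:n].astype(float)
    X=x0+half-r/s; Y=y0+half-cc/s
    P=np.stack([X,Y,np.full_like(X,z)],-1)@np.array(c["R"]).T+np.array(c["t"])
    q=P[...,:2]/P[...,2:]; q=q*(1+c["k1"]*(q**2).sum(-1,keepdims=True))
    m=(q*[c["fx"],c["fy"]]+[c["cx"],c["cy"]]).astype(np.float32)
    o=cv2.remap(c["im"],m[...,0],m[...,1],cv2.INTER_CUBIC)
    o=cv2.normalize(o,None,0,255,cv2.NORM_MINMAX)
    for k in np.arange(-half,half+1,10):
        p=int((half-k)*s); L=8 if k else 16
        o[p:p+1,:L]=(0,0,255);o[:L,p:p+1]=(0,0,255);o[p:p+1,-L:]=(0,0,255);o[-L:,p:p+1]=(0,0,255)
    return o
E
python3 - <<'E'
from h import *
T=cam("top");S=cam("scene")
f=lambda x,y,z,h:np.hstack([rect(c,x,y,z,h,300/2/h) for c in(T,S)])
cv2.imwrite("pics/r1.png",np.vstack([f(468,-138,70,75),f(515,164,26,50)]))
E
```

```text
(no output)
```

View pics/r1.png

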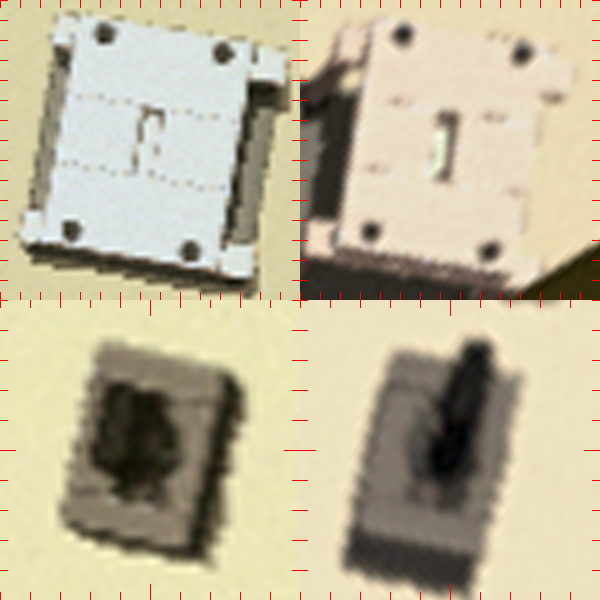

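move_arm(dp=[[25,54,0],[25,54,0],[25,54,0],[25,54,0],[25,54,0],[25,54,0],[25,54,0],[25,54,0],[25,54,0],[25,54,0]], rotation=[[0,0,-0.06],[0,0,-0.06],[0,0,-0.06],[0,0,-0.06],[0,0,-0.06],[0,0,-0.06],[0,0,-0.06],[0,0,-0.06],[0,0,-0.06],[0,0,-0.06]], hand=[0.5,0.5,0.5,0.5,0.5,0.5,0.5,0.5,0.5,0.5], newtons=20)

```text
clock: 1.55
eef_pos: [454.4, 31.2, 205.7]
eef_rot: [-3.142, -0.001, -0.222]
wrist_force: [0.7, -1.2, 0.1]
finger_gap: 47.2
finger_force: 0.0
```

```bash
python3 - <<'E'
from h import *
T=cam("top");S=cam("scene")
for n,c in(("T",T),("S",S)):
    u,v=proj(c,[515,165,40]).astype(int); g=cv2.cvtColor(c["im"],cv2.COLOR_BGR2HSV)[...,2][v-25:v+25,u-25:u+25]
    print(n,u,v,g.min())
    th=g.min()+(14 if n=="T" else 30)
    m=(g<th).astype(np.uint8); k,l,st,ce=cv2.connectedComponentsWithStats(m)
    for i in range(1,k):
        if st[i,4]>8:
            ys,xs=np.nonzero(l==i); print(st[i],(ce[i]+[u-25,v-25]).round(1),"z45",onz(c,ce[i]+[u-25,v-25],45).round(1))
            j=ys<=ys.min()+1; t=np.array([xs[j].mean()+u-25,ys.min()-.5+v-25]); print(" toprow",t,onz(c,t,69).round(1))
o=np.hstack([rect(T,515,166,69,50,4),rect(S,515,166,69,50,4)]); cv2.imwrite("pics/r2.png",o)
E
```

```text
T 150 201 21
[ 12  22  10  28 117] [141.2 216.8] z45 [470.7 189.3  45. ]
 toprow [140.5 197.5] [521.7 188.3  69. ]
[35 42 15  6 52] [167.8 220.5] z45 [461.7 113.1  45. ]
 toprow [167.52941176 217.5       ] [467.4 109.7  69. ]
S 175 264 7
[22 18  8 14 55] [175.4 264. ] z45 [513.7 166.1  45. ]
 toprow [173.  256.5] [523.2 162.9  69. ]
```

View pics/r2.png

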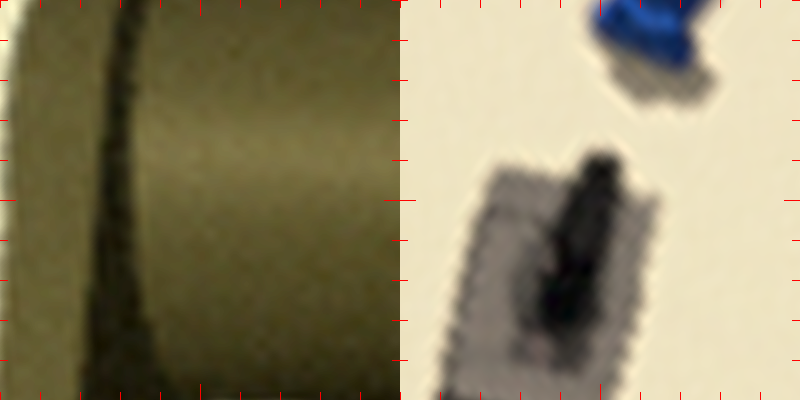

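The scene view shows the wing top's far end at about (602,155), so the toggle axis is near (513,168). I approach and descend.

move_arm(dp=[[20,45,0],[20,45,0],[19,46,0],[0,0,-50],[0,0,-50],[0,0,-35],[0,0,-20],[0,0,-13],[0,0,0],[0,0,0]], rotation=[[0,0,0],[0,0,0],[0,0,0],[0,0,0],[0,0,0],[0,0,0],[0,0,0],[0,0,0],[0,0,0],[0,0,0]], hand=[0.5,0.5,0.5,0.5,0.5,0.5,0.5,0.5,0.5,0.5])

```text
clock: 2.9
eef_pos: [513.4, 165.2, 38.4]
eef_rot: [-3.141, -0.001, -0.22]
wrist_force: [-0.2, 0.2, 0.5]
finger_gap: 47.4
finger_force: 0.0
```

move_arm(dp=[[0,2,-1],[0,0,0],[0,0,0],[0,0,0],[0,0,0],[0,0,0],[0,0,0],[0,0,0]], rotation=[[0,0,0],[0,0,0],[0,0,0],[0,0,0],[0,0,0],[0,0,0],[0,0,0],[0,0,0]], hand=[0.3,0.2,0.1,0.05,0.05,0.05,0.05,0.05], newtons=10)

```text
clock: 3.9
eef_pos: [512.9, 167.2, 36.5]
eef_rot: [-3.142, -0.0, -0.22]
wrist_force: [-0.9, -0.0, 2.6]
finger_gap: 11.8
finger_force: 10.0
```

```bash
python3 - <<'E'
from h import *
S=cam("scene"); s=manip.read_state(); print(s["wrist_force"],s["finger_gap"],s["eef_pos"])
u,v=proj(S,[515,165,40]).astype(int)
cv2.imwrite("pics/g1.png",crop(S,u-40,v-35,80,60,8))
E
```

```text
[-0.43349521 -0.14470903  3.13519666] 12.231818465788816 [512.90262579 167.20822609  36.4982027 ]
```

View pics/g1.png

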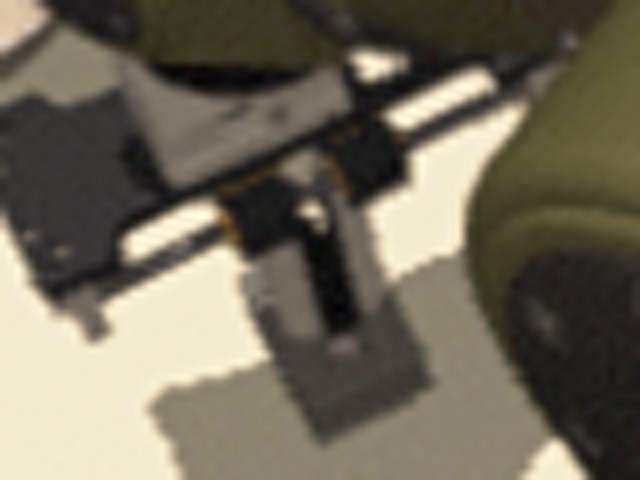

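move_arm(dp=[[0,0,0],[0,0,0],[0,0,2],[0,0,8],[0,0,20],[0,0,40],[0,0,50],[0,0,0],[0,0,0]], rotation=[[0,0,0],[0,0,0],[0,0,0],[0,0,0],[0,0,0],[0,0,0],[0,0,0],[0,0,0],[0,0,0]], hand=[0,0,0,0,0,0,0,0,0], newtons=30)

```text
clock: 5.08
eef_pos: [512.5, 167.1, 155.9]
eef_rot: [3.141, 0.001, -0.22]
wrist_force: [-0.1, 0.1, -2.0]
finger_gap: 11.9
finger_force: 30.0
```

move_arm(dp=[[-7,-50,0],[-7,-51,0],[-7,-51,0],[-7,-51,0],[-7,-50,0],[-6,-50,0],[0,0,-15],[0,0,0],[0,0,0]], rotation=[[0,0,0.01],[0,0,0.01],[0,0,0.01],[0,0,0.01],[0,0,0.01],[0,0,0],[0,0,0],[0,0,0],[0,0,0]], hand=[0,0,0,0,0,0,0,0,0])

```text
clock: 6.2
eef_pos: [471.9, -134.7, 141.2]
eef_rot: [-3.141, 0.001, -0.169]
wrist_force: [0.3, 0.1, -0.6]
finger_gap: 11.9
finger_force: 30.0
```

```bash
python3 - <<'E'
from h import *
S=cam("scene"); s=manip.read_state(); print(s["wrist_force"],s["eef_pos"],s["eef_rot"])
p=s["eef_pos"]; print(proj(S,p),proj(S,p-[0,0,30.5]))
u,v=proj(S,[471,-136,80]).astype(int)
print(u-30,v-28);cv2.imwrite("pics/g2.png",crop(S,u-30,v-28,60,45,13))
E
```

```text
[-0.08072906 -0.20972221 -1.08477217] [ 472.09292386 -134.79938361  141.44284555] [-3.14147647e+00  2.27466207e-04 -1.68679280e-01]
[266.27831181 191.10344144] [266.02246567 197.85766478]
236 176
```

View pics/g2.png

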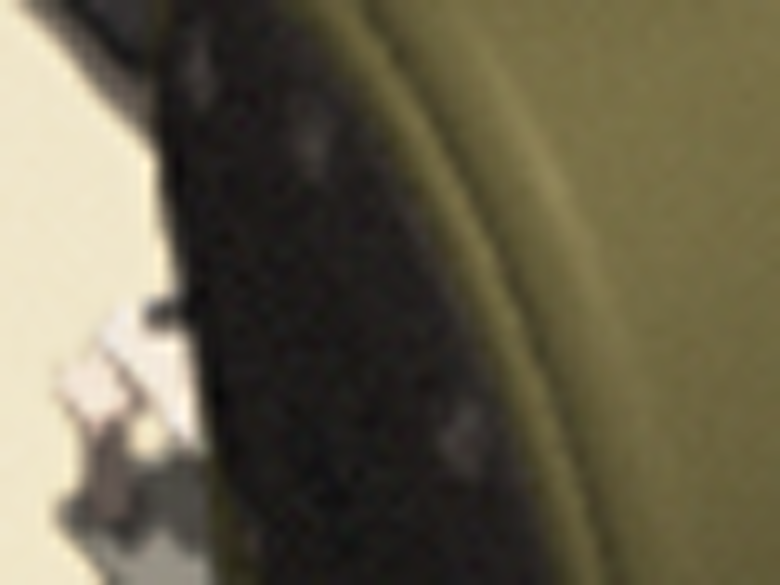

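The arm hides the slot, so I'll feel for it: touch down just to the +y side of the estimate, then slide across.

move_arm(dp=[[0,2,-20],[0,0,-12],[0,0,-4],[0,0,0],[0,0,-1],[0,0,-1],[0,0,-1],[0,0,0]], rotation=[[0,0,0],[0,0,0],[0,0,0],[0,0,0],[0,0,0],[0,0,0],[0,0,0],[0,0,0]], hand=[0,0,0,0,0,0,0,0])

```text
clock: 7.25
eef_pos: [471.9, -133.8, 102.4]
eef_rot: [-3.142, 0.0, -0.17]
wrist_force: [-0.4, 0.2, -0.2]
finger_gap: 12.1
finger_force: 30.0
```

move_arm(dp=[[0,0,-0.7],[0,0,-0.7],[0,0,-0.6],[0,0,0]], rotation=[[0,0,0],[0,0,0],[0,0,0],[0,0,0]], hand=[0,0,0,0])

```text
clock: 7.75
eef_pos: [471.9, -133.8, 100.5]
eef_rot: [3.142, -0.0, -0.17]
wrist_force: [-0.2, 0.9, 0.1]
finger_gap: 11.9
finger_force: 30.0
```

move_arm(dp=[[0,0,-0.5],[0,0,-0.5],[0,0,0]], rotation=[[0,0,0],[0,0,0],[0,0,0]], hand=[0,0,0])

```text
clock: 8.12
eef_pos: [472.1, -133.8, 100.3]
eef_rot: [3.141, -0.001, -0.17]
wrist_force: [-3.9, 2.0, 11.0]
finger_gap: 11.7
finger_force: 30.0
```

move_arm(dp=[[0,0,-0.0],[0,0,0.3],[-0.1,-0.5,0],[-0.1,-0.5,0],[0,0,0]], rotation=[[0,0,0],[0,0,0],[0,0,0],[0,0,0],[0,0,0]], hand=[0,0,0,0,0])

```text
clock: 8.75
eef_pos: [472.0, -134.7, 100.1]
eef_rot: [-3.142, -0.001, -0.17]
wrist_force: [-0.4, 2.3, 4.7]
finger_gap: 11.9
finger_force: 30.0
```

move_arm(dp=[[-0.1,-0.5,0],[-0.1,-0.5,0],[-0.1,-0.5,0],[0,0,0]], rotation=[[0,0,0],[0,0,0],[0,0,0],[0,0,0]], hand=[0,0,0,0])

```text
clock: 9.25
eef_pos: [471.7, -136.3, 100.0]
eef_rot: [-3.142, -0.001, -0.17]
wrist_force: [-0.1, 2.6, 5.6]
finger_gap: 11.4
finger_force: 30.0
```

move_arm(dp=[[-0.1,-0.5,0],[-0.1,-0.5,0],[-0.1,-0.5,0],[0,0,0]], rotation=[[0,0,0],[0,0,0],[0,0,0],[0,0,0]], hand=[0,0,0,0])

```text
clock: 9.75
eef_pos: [471.5, -137.4, 100.0]
eef_rot: [-3.141, -0.001, -0.17]
wrist_force: [0.8, 5.6, 5.5]
finger_gap: 11.7
finger_force: 30.0
```

move_arm(dp=[[0,0,-0.4],[0,0,0]], rotation=[[0,0,0],[0,0,0]], hand=[0,0])

```text
clock: 10.0
eef_pos: [471.6, -137.4, 99.9]
eef_rot: [-3.141, -0.001, -0.17]
wrist_force: [0.4, 5.6, 9.0]
finger_gap: 12.0
finger_force: 30.0
```

move_arm(dp=[[0,0,0.4],[-0.1,-0.5,0],[-0.1,-0.5,0],[0,0,0]], rotation=[[0,0,0],[0,0,0],[0,0,0],[0,0,0]], hand=[0,0,0,0])

```text
clock: 10.5
eef_pos: [471.4, -137.8, 100.0]
eef_rot: [-3.14, -0.001, -0.17]
wrist_force: [1.4, 9.3, 5.9]
finger_gap: 11.8
finger_force: 30.0
```

```bash
python3 - <<'E'
from h import *
s=manip.read_state(); print(s["wrist_force"],s["moment"],s["eef_pos"],s["eef_rot"])
E
```

```text
[1.41116045 9.25890343 5.9008118 ] [ 2.37073855 -0.58310304  0.08666637] [ 471.38229664 -137.78534087   99.97643187] [-3.13951840e+00 -7.93360767e-04 -1.70231611e-01]
```

move_arm(dp=[[0.1,0.6,0],[0.1,0.6,0],[0.1,0.5,0],[0,0,0]], rotation=[[0,0,0],[0,0,0],[0,0,0],[0,0,0]], hand=[0,0,0,0])

```text
clock: 11.0
eef_pos: [471.5, -137.3, 100.0]
eef_rot: [3.141, -0.001, -0.17]
wrist_force: [1.8, 1.4, 5.3]
finger_gap: 11.7
finger_force: 30.0
```

```bash
python3 - <<'E'
from h import *
s=manip.read_state(); print(s["wrist_force"],s["moment"],s["eef_pos"],s["eef_rot"])
E
```

```text
[1.76336948 1.44751441 5.33147307] [ 0.38655405 -0.33927345  0.01273852] [ 471.5063421  -137.26943547   99.99485667] [ 3.14133187e+00 -9.43471242e-04 -1.70242892e-01]
```

move_arm(dp=[[0.1,0.8,0],[0.5,-0.1,0],[0.5,-0.1,0],[0.5,-0.1,0],[0.5,0,0],[0,0,0]], rotation=[[0,0,0],[0,0,0],[0,0,0],[0,0,0],[0,0,0],[0,0,0]], hand=[0,0,0,0,0,0])

```text
clock: 11.75
eef_pos: [473.3, -137.0, 100.2]
eef_rot: [3.141, -0.0, -0.17]
wrist_force: [-2.6, 0.9, 9.4]
finger_gap: 12.1
finger_force: 30.0
```

move_arm(dp=[[-0.6,0.1,0],[-0.6,0.1,0],[-0.6,0.1,0],[-0.6,0.1,0],[-0.5,0.1,0],[0,0,0]], rotation=[[0,0,0],[0,0,0],[0,0,0],[0,0,0],[0,0,0],[0,0,0]], hand=[0,0,0,0,0,0])

```text
clock: 12.5
eef_pos: [469.7, -135.9, 99.1]
eef_rot: [-3.141, 0.002, -0.17]
wrist_force: [-0.3, 0.0, -1.4]
finger_gap: 12.0
finger_force: 30.0
```

Force vanished and the z reading dropped, so the bar is entering the slot. Pressing on gently.

move_arm(dp=[[0,0,-0.5],[0,0,-0.5],[0,0,-0.7],[0,0,-0.7],[0,0,0]], rotation=[[0,0,0],[0,0,0],[0,0,0],[0,0,0],[0,0,0]], hand=[0,0,0,0,0])

```text
clock: 13.12
eef_pos: [470.4, -136.1, 97.3]
eef_rot: [-3.142, 0.0, -0.17]
wrist_force: [0.8, 0.2, -0.1]
finger_gap: 11.7
finger_force: 30.0
```

move_arm(dp=[[0,0,-1],[0,0,-1.5],[0,0,-1.5],[0,0,-1.5],[0,0,-1.5],[0,0,0]], rotation=[[0,0,0],[0,0,0],[0,0,0],[0,0,0],[0,0,0],[0,0,0]], hand=[0,0,0,0,0,0])

```text
clock: 13.88
eef_pos: [470.3, -136.1, 90.2]
eef_rot: [-3.142, 0.0, -0.17]
wrist_force: [-0.0, -0.4, -1.6]
finger_gap: 11.8
finger_force: 30.0
```

move_arm(dp=[[0,0,-1],[0,0,-1],[0,0,-1],[0,0,-1],[0,0,-1],[0,0,0]], rotation=[[0,0,0],[0,0,0],[0,0,0],[0,0,0],[0,0,0],[0,0,0]], hand=[0,0,0,0,0,0])

```text
clock: 14.62
eef_pos: [470.4, -136.1, 85.4]
eef_rot: [3.142, -0.0, -0.17]
wrist_force: [-1.2, -0.1, 4.0]
finger_gap: 11.5
finger_force: 30.0
```

move_arm(dp=[[0,0,-1],[0,0,-1],[0,0,-1],[0,0,-1],[0,0,-1],[0,0,0],[0,0,0]], rotation=[[0,0,0],[0,0,0],[0,0,0],[0,0,0],[0,0,0],[0,0,0],[0,0,0]], hand=[0,0,0,0,0,0,0])

```text
clock: 15.5
eef_pos: [470.5, -136.1, 80.6]
eef_rot: [3.142, -0.0, -0.17]
wrist_force: [-2.0, 1.9, 8.4]
finger_gap: 11.9
finger_force: 30.0
```

Pressed height is right (8.4 N at about 50 mm). I feel the slot's x end wall to centre before turning.

move_arm(dp=[[-0.5,0.1,0],[-0.5,0.1,0],[-0.5,0.1,0],[0,0,0]], rotation=[[0,0,0],[0,0,0],[0,0,0],[0,0,0]], hand=[0,0,0,0])

```text
clock: 16.0
eef_pos: [470.1, -136.1, 81.1]
eef_rot: [3.141, -0.003, -0.17]
wrist_force: [3.3, -0.3, 6.9]
finger_gap: 11.7
finger_force: 30.0
```

move_arm(dp=[[-0.5,0.1,0],[-0.5,0.1,0],[0,0,0]], rotation=[[0,0,0],[0,0,0],[0,0,0]], hand=[0,0,0])

```text
clock: 16.38
eef_pos: [469.2, -136.0, 81.2]
eef_rot: [3.141, -0.004, -0.17]
wrist_force: [4.0, 0.9, 6.7]
finger_gap: 11.4
finger_force: 30.0
```

move_arm(dp=[[0.5,-0.1,-0.3],[0.5,-0.1,0],[0.3,-0.1,0],[0.2,-0.1,0],[0.2,-0.1,0],[0,0,0]], rotation=[[0,0,0.1],[0,0,0.15],[0,0,0.15],[0,0,0.15],[0,0,0.15],[0,0,0]], hand=[0,0,0,0,0,0])

```text
clock: 17.12
eef_pos: [470.5, -136.9, 80.7]
eef_rot: [3.139, -0.001, 0.532]
wrist_force: [1.2, -4.2, 8.5]
finger_gap: 12.1
finger_force: 30.0
```

move_arm(dp=[[0,-0.2,0],[0,-0.2,0],[0,-0.2,0],[0,0,0],[0,0,0],[0,0,0],[0,0,0]], rotation=[[0,0,0.15],[0,0,0.15],[0,0,0.15],[0,0,0.15],[0,0,0.15],[0,0,0.12],[0,0,0]], hand=[0,0,0,0,0,0,0])

```text
clock: 18.0
eef_pos: [471.1, -138.3, 81.2]
eef_rot: [3.137, 0.002, 1.402]
wrist_force: [2.3, -9.0, 8.5]
finger_gap: 11.9
finger_force: 30.0
```

move_arm(dp=[[-0.1,-0.7,0],[-0.1,-0.7,0],[0,0,0]], rotation=[[0,0,0],[0,0,0],[0,0,0]], hand=[0,0,0])

```text
clock: 18.38
eef_pos: [470.8, -138.6, 81.0]
eef_rot: [3.138, 0.001, 1.4]
wrist_force: [3.0, -1.8, 7.8]
finger_gap: 11.9
finger_force: 30.0
```

move_arm(dp=[[0,0,0.7],[0,0,0.7],[0,0,0.7],[0,0,0.7],[0,0,0]], rotation=[[0,0,0],[0,0,0],[0,0,0],[0,0,0],[0,0,0]], hand=[0,0,0,0,0])

```text
clock: 19.0
eef_pos: [470.1, -138.5, 83.3]
eef_rot: [3.139, 0.001, 1.4]
wrist_force: [3.0, -2.2, 5.7]
finger_gap: 11.9
finger_force: 30.0
```

move_arm(dp=[[0.2,0,0.7],[0.2,0,0.7],[0,0,0.6],[0,0,0]], rotation=[[0,0,0],[0,0,0],[0,0,0],[0,0,0]], hand=[0,0,0,0])

```text
clock: 19.5
eef_pos: [469.9, -138.3, 84.8]
eef_rot: [3.141, 0.0, 1.4]
wrist_force: [3.0, -5.1, 3.0]
finger_gap: 11.7
finger_force: 30.0
```

move_arm(dp=[[0.5,-0.3,0],[0.5,-0.3,0],[0,0,0.6],[0,0,0.5],[0,0,0]], rotation=[[0,0,0],[0,0,0],[0,0,0],[0,0,0],[0,0,0]], hand=[0,0,0,0,0])

```text
clock: 20.12
eef_pos: [470.4, -138.5, 85.7]
eef_rot: [-3.14, -0.0, 1.4]
wrist_force: [-2.3, -1.7, 2.7]
finger_gap: 11.7
finger_force: 30.0
```

move_arm(dp=[[0,0,0.3],[0,0,0],[0,0,0],[0,0,0],[0,0,0],[0,0,0]], rotation=[[0,0,0],[0,0,0],[0,0,0],[0,0,0],[0,0,0],[0,0,0]], hand=[0,0,0.15,0.25,0.3,0.3], newtons=5)

```text
clock: 20.88
eef_pos: [470.8, -138.7, 86.2]
eef_rot: [3.142, -0.0, 1.4]
wrist_force: [-0.1, 0.0, 0.8]
finger_gap: 27.9
finger_force: 0.0
```

move_arm(dp=[[0,0,10],[0,0,20],[0,0,40],[0,0,40],[0,40,20],[0,55,0],[0,55,0],[0,55,0],[0,55,0],[0,0,0]], rotation=[[0,0,0],[0,0,0],[0,0,0],[0,0,0],[0,0,0],[0,0,0],[0,0,0],[0,0,0],[0,0,0],[0,0,0]], hand=[0.3,0.3,0.3,0.3,0.3,0.3,0.3,0.3,0.3,0.3])

```text
clock: 22.12
eef_pos: [470.4, 124.1, 216.9]
eef_rot: [3.141, -0.0, 1.404]
wrist_force: [-0.2, -0.4, 0.0]
finger_gap: 27.8
finger_force: 0.0
```

```bash
python3 - <<'E'
from h import *
S=cam("scene");T=cam("top"); s=manip.read_state(); print(s["eef_pos"],s["wrist_force"])
u,v=proj(S,[471,-136,80]).astype(int);a,b=proj(T,[471,-136,80]).astype(int)
cv2.imwrite("pics/f.png",np.hstack([crop(S,u-28,v-32,56,64,7),crop(T,a-28,b-32,56,64,7)]))
E
```

```text
[470.74434903 121.27732545 216.65921823] [ 0.08816086 -0.12249023  0.09057599]
```

View pics/f.png

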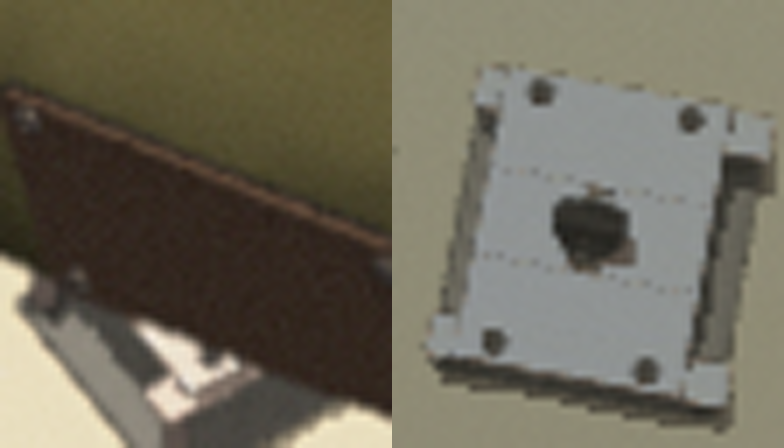

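The top view shows the toggle upright with its wing across the slot at about (590,225). The arm blocks the scene view, so I'll clear it to check height and tilt.

move_arm(dp=[[0,50,10],[0,50,10],[0,50,10],[0,50,10],[-20,40,0],[-20,40,0],[0,0,0]], rotation=[[0,0,0],[0,0,0],[0,0,0],[0,0,0],[0,0,0],[0,0,0],[0,0,0]], hand=[0.3,0.3,0.3,0.3,0.3,0.3,0.3])

```text
clock: 23.1
eef_pos: [430.4, 401.9, 256.3]
eef_rot: [-3.141, 0.0, 1.401]
wrist_force: [1.8, -1.1, 0.4]
finger_gap: 28.2
finger_force: 0.0
```

```bash
python3 - <<'E'
from h import *
S=cam("scene");T=cam("top"); s=manip.read_state(); print(s["eef_pos"],s["wrist_force"])
u,v=proj(S,[471,-136,80]).astype(int);a,b=proj(T,[471,-136,80]).astype(int)
im=np.hstack([crop(S,u-28,v-32,56,64,7),crop(T,a-28,b-32,56,64,7)])
# predicted wing top ends (z=119 locked / 115 missed) about slot centre
for c,o,ou,ov in((S,0,u,v),(T,392,a,b)):
    for z,col in((119,(0,0,255)),(83,(0,255,0))):
        for k in(-14,14):
            p=(proj(c,[471.5+.167*k,-136.2+.986*k,z])-[ou-28-.5,ov-32-.5])*7; cv2.circle(im,(int(p[0])+o,int(p[1])),2,col,-1)
cv2.imwrite("pics/f2.png",im)
E
```

```text
[431.58295951 400.13429412 256.36546119] [-0.14255643  0.47307412  0.48639206]
```

View pics/f2.png

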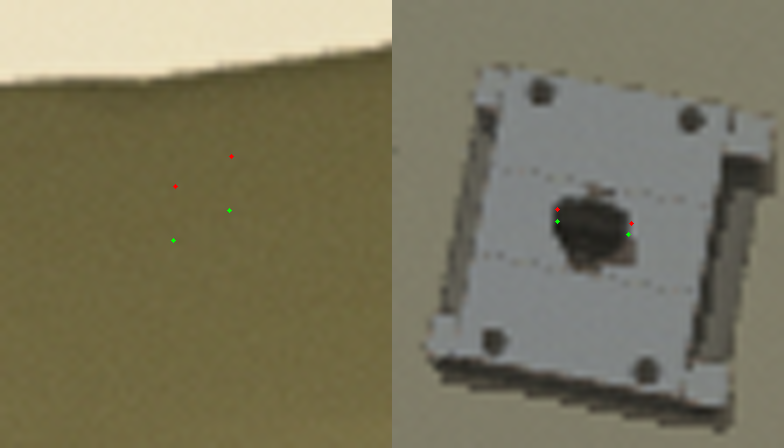

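In the top view, the wing's outline matches the predicted ends of a locked, upright toggle at about (557,210) and (631,223). During the lift the foot passed 52 mm without being held back. Handing in.

```bash
python3 -c "
from cell import manip
print(manip.sign_off())"
```

```text
the job is handed in; nothing more can be done
None
```

The toggle is through the slot, turned a quarter turn, released and standing upright in the cover, and the job was handed in at about 23 s. The top view and the contact forces point to it being locked at about 55–56 mm, but the arm hid the scene view, so I couldn't see its final height directly.

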